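# Square a mosaic sheet in the corner and latch it

### The job

Press down on the top of the mosaic sheet that lies on the grey squaring board and slide it flat along the board, without lifting it or shoving it by its edges, until it is flush against both wooden strips in the corner. Then swing the turn-button on the left strip round to its stop so that it lies square across the sheet, let go, and leave the other things on the table where they are.

Things in the scene. Friction and masses are not known exactly. Their poses are not given: they have to be found in the camera images.
- jig: Squaring board, fixed: smooth grey board 380 (x) x 500 (y) x 6 mm. Origin: centre of its underside; +x roughly away from the robot, +y left, z up. Two wooden strips standing 8 mm above its top make a square corner at its far left: far strip 22 mm wide, inner face at x = 130 mm, from y = -38 mm to the corner; left strip 30 mm wide, inner face at y = 180 mm, from x = -108 mm to the corner.
- jig_home (a point): Where the centre of the mosaic sheet (mid-thickness) is when it lies flat and flush against both strips: board x = 55, y = 80, z = 8 mm. Same axes as the squaring board.
- mosaic_center (a point): Centre (mid-thickness) of the mosaic sheet: stiff, flat, of small tiles, 150 (its x) x 200 (its y) x 4 mm, about 0.25 kg, lying on the squaring board, top 10 mm above the table. Its x is within 20 degrees of the board's x. Press its level top anywhere: fingertips grip it better than the board, so 10 to 20 N carries it along, but it pivots easily under a press.
- latch (a joint): Turn-button on the left strip: angle about its upright pivot, rad. 0: at its stop, pointing square across the strip (board -y) over the sheet's place. 1.57: parked along the strip, pointing to board +x. Positive is anticlockwise from above. Stays where it is left; about 1 N at the knob moves it.
- latch_pivot (a point): Pivot of the turn-button, at board x = 30, y = 197 mm, on the left strip; the point is at the knob's mid-height. The button is an aluminium bar 16 mm wide, underside 14.5 mm and top 20.5 mm above the table, which passes over the sheet without touching it.
- latch_knob (a point): Centre of the round upright knob at the button's free end: 16 mm across, 24 mm tall, rising from the bar's top; centre 32.5 mm above the table, 60 mm from the pivot. It turns with the bar.
- glue_jar: Bystander: squat closed jar, 64 mm across, 85 mm tall, on the table left of the squaring board, nearer the robot than the cup. Origin at the centre of its underside.
- cup: Bystander: empty clear plastic cup, 68 mm across, 75 mm tall, on the table left of the squaring board. Origin at the centre of its underside.
- tweezers: Bystander: steel tweezers lying flat, about 130 mm long, on the table right of the squaring board. Origin at the centre of its underside.
- nippers: Bystander: tile nippers lying flat, about 170 mm long, 65 mm wide, 16 mm high, on the table right of the squaring board. Origin at their joint, underside.
- black_tile: Bystander: loose square tile 32 x 32 x 6 mm lying on the squaring board, near left corner. Origin at the centre of its underside.
- pink_tile: Bystander: loose square tile 32 x 32 x 6 mm lying on the squaring board, far right corner. Origin at the centre of its underside.

How it is judged:
On the way, in this order (a step that is already met when the one before it is completed fails the run):
1. the sheet lies flush in the corner while the turn-button is still open (x of mosaic_center in the frame of jig_home between -0.004 and 0.004 m and y of mosaic_center in the frame of jig_home between -0.004 and 0.004 m and z of mosaic_center in the frame of jig_home below 0.003 m and angle between the x axis of mosaic_center and the x axis of jig_home, either way round below 0.04 rad and value of joint latch above 0.8 rad), for 0.2 s.
2. the turn-button is swung across the sheet (value of joint latch below 0.12 rad), for 0.2 s.
At the end, for the whole second after the job is handed in: The sheet lies flat and still on the squaring board with its centre within 4 mm of its flush place along both strips and square to them within 0.04 rad, and the turn-button is within 0.12 rad of its stop (x of mosaic_center in the frame of jig_home between -0.004 and 0.004 m and y of mosaic_center in the frame of jig_home between -0.004 and 0.004 m and z of mosaic_center in the frame of jig_home below 0.003 m and angle between the x axis of mosaic_center and the x axis of jig_home, either way round below 0.04 rad and value of joint latch below 0.12 rad and linear speed of mosaic below 0.01 m/s); the robot touches nothing.
It fails at once if the sheet is lifted more than 12 mm or tipped by more than 0.12 rad (z of mosaic_center in the frame of jig_home above 0.012 m or angle between mosaic_center's own z axis and vertical above 0.12 rad).
It fails at once if the sheet is pushed by its edge (the fingers bear on it with more than 1 N while the point between them is outside its outline) (contact force between the fingers and mosaic above 1 N and (x of the grasp point in the frame of mosaic_center above 0.077 m or x of the grasp point in the frame of mosaic_center below -0.077 m or y of the grasp point in the frame of mosaic_center above 0.102 m or y of the grasp point in the frame of mosaic_center below -0.102 m)).
It fails at once if a bystander is moved by more than 30 mm (distance of any of glue_jar, cup, tweezers, nippers, black_tile, pink_tile from where it was at the start of the episode above 0.03 m).
It also fails if it takes over 67 s, if anything falls off the work surface, if the arm or the gripper's body presses on something with over 40 N, if the wrist force passes 120 N, or if a joint passes its speed limit or range.

### The arm

A 6-joint arm with a two-finger parallel gripper is mounted at the origin on the work surface. World frame = base frame: x ahead of the robot, y to its left, z up, the work surface at z = 0. Lengths are in m, angles in rad, forces in N, time in s.
With the tool pointing down it reaches from about 0.425 to 0.95 m from the base axis. Payload 3.5 kg.
Tool frame: the origin (TCP) lies at the very end of the fingers, on their centre line; the grasp point (between the pads) lies behind it (ctrl.grasp_offset is the z of the grasp point in the tool frame, in m); z points along the fingers, x is the direction in which the jaws open and shut, and the axes are right-handed (so a half turn about z gives the same grasp; the last joint's range is limited). The gripper opens to 85 mm and grips with 20 to 120 N. Pads are 22 mm wide; open, the fingers measure 114 mm over their backs; the gripper's body (76 mm by 85 mm) begins 54 mm behind the grasp point. The pads swing forward as they close: fully open they stand 13 mm farther back than shut.
Start: joints at [-1.364, 0.286, 1.577, -0, 1.279, -0.15], TCP at [0.236, -0.632, 0.231] pointing down, gripper open.
Joint ranges: [-2.77, 2.77], [-0.9, 2.22], [0.21, 2.48], [-1.53, 4.67], [0.24, 2.81], [-2.84, 2.84]. Speed limits (rad/s): [2.79, 2.79, 3.14, 3.14, 3.14, 3.14].

### API

Orientations are given as a unit quaternion [x, y, z, w].
In Python, from plant import ctrl gives the robot as it stands.
- The arm moves only by the shell command python3 -m jog 'ROWS' [FORCE]. ROWS is JSON, a list of rows, each an object with "grip": the closure, from 0 (fully open) to 1 (shut); "xyz": the shift along the tool's x, y, z in m, a list of three; "dr": the turn, a rotation vector about the tool's x, y, z in rad, a list of three. A call has 1 to 12 rows; each row is the pose to reach, as a shift and turn from the pose commanded when the call began, along the tool's axes at that moment; what a row does not reach only later rows make up. A row lasts 1/12 s, in which the tool goes at most 41.7 mm and 7.16 degrees, less where a joint would pass 70% of its speed; a pose out of reach is approached as far as the arm can. A call with a gripper value outside its range is refused whole. The fingers move at their own pace and stop on an object; FORCE is the grip in N (left out, the last holds). Time passes only in rows, so rows that repeat a pose let the fingers close. It gives the time, the measured TCP pose, the force and the opening at its end, in the units of the state.
- ctrl.get_state(): the state, without advancing time (a new reading comes with each control period).
- ctrl.read_camera(name): name is "scene" or "top"; returns the picture (384x512x3 uint8, red, green, blue); there is no depth.
- ctrl.get_calibration(name): a dict with "mtx" (3x3 intrinsics, pixels), "R" (3x3) and "t" (3): a world point X has camera coordinates R X + t. Camera axes: x right, y down, z forward; pixel columns grow to the right and rows downward; lengths in m; the calibration is good to about 2 mm. A picture is of the moment at which its call begins. get_calibration takes no time and is no camera call.
- ctrl.sign_off(): hands the job in, once; it reports no verdict.
The state is a dict: "time": time; "qpos": joint angles; "dq": joint speeds; "joint_efforts": joint torques, N m; "eef_pos": TCP position; "tcp_rot": TCP orientation; "contact_force": force on the tool from outside, world axes, zero at the start; "wrist_torque": the same for the moment, N m; "opening": opening from 0.0 (shut) to 1.0 (fully open).
Only numpy, scipy, OpenCV 4.12 (cv2) and the standard library are available. Lean on these libraries where they do the work, as an engineer would, in place of code of your own. Each camera call takes 0.05 s, during which the arm holds its last target.

## Working session

There is one attempt and no reset: what is moved stays moved. The work goes in short steps, Python scripts to look and compute and a shell command to move; the robot and the scene stay as the last step left them, time stands still between calls to the robot, and variables do not carry over. Pictures are saved under pics/ and viewed, and the job is handed in when it is done.

```bash
ls; mkdir -p pics; python3 - <<'E'
from plant import ctrl
import cv2
s=ctrl.get_state()
print(s, ctrl.grasp_offset)
for n in("scene","top"):
    c=ctrl.get_calibration(n);print(n,c)
    cv2.imwrite(f"pics/{n}0.png",ctrl.read_camera(n)[:,:,::-1])
E
```

```text
pics
{'time': 0.0, 'qpos': array([-1.36399153e+00,  2.87182965e-01,  1.57819776e+00,  1.01259079e-05,
        1.27860922e+00, -1.50001323e-01]), 'dq': array([ 4.57865289e-04,  4.88384928e-05, -2.07167789e-03,  2.32948795e-04,
       -5.88649619e-04, -4.70327717e-04]), 'joint_efforts': array([-8.97077061e-04, -4.05985701e+01, -2.92626160e+01, -2.02835181e-04,
        5.71671422e-03, -6.93887571e-06]), 'eef_pos': array([ 0.2356567 , -0.63181457,  0.22992441]), 'tcp_rot': array([ 0.8213643 , -0.57040271, -0.00086797, -0.00082668]), 'contact_force': array([ 0.05091395, -0.30438495,  0.37489848]), 'wrist_torque': array([0.0222597 , 0.03695861, 0.0085631 ]), 'opening': 0.9999971359187257} -0.0187
scene {'mtx': array([[397.35645037,   0.        , 260.50103062],
       [  0.        , 397.35645037, 187.32908197],
       [  0.        ,   0.        ,   1.        ]]), 'R': array([[-0.23449461,  0.97211143,  0.00341306],
       [ 0.73403325,  0.17936462, -0.65499887],
       [-0.63734407, -0.15108841, -0.75562214]]), 't': array([ 0.12224217, -0.37111664,  1.40375348])}
top {'mtx': array([[451.51481039,   0.        , 256.22782863],
       [  0.        , 451.51481039, 188.7843141 ],
       [  0.        ,   0.        ,   1.        ]]), 'R': array([[-0.02281273, -0.99919447,  0.03301485],
       [-0.98373064,  0.01654903, -0.17888586],
       [ 0.1781954 , -0.0365586 , -0.98331575]]), 't': array([-0.01821115,  0.5671531 ,  1.04301122])}
```

View pics/top0.png

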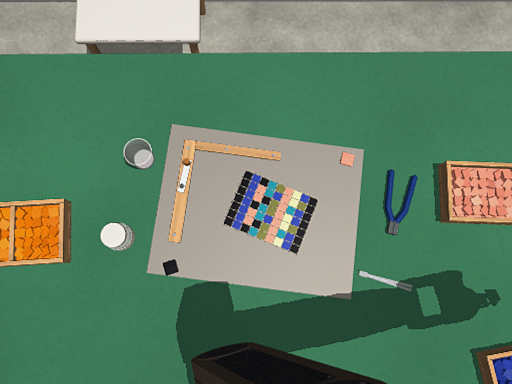

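View pics/scene0.png

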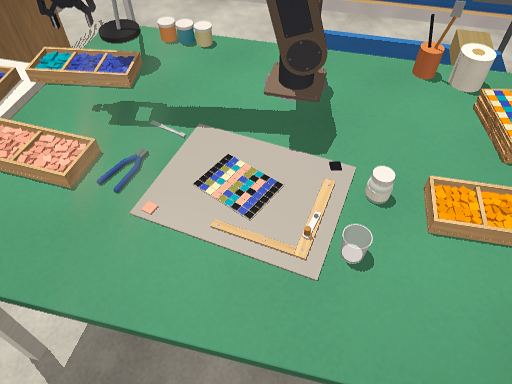

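The top view shows the grey board, with its corners near (172,125), (363,150), (350,298) and (148,273). The sheet is centred near (270,212), the strips meet near (186,143), and the button lies along the left strip with its knob near (186,161). Next I'll measure these.

```bash
cat > h.py <<'E'
import numpy as np,cv2
from plant import ctrl
def cast(n,px,z):
    c=ctrl.get_calibration(n);px=np.atleast_2d(px).astype(float)
    d=np.c_[px,np.ones(len(px))]@np.linalg.inv(c["mtx"]).T@c["R"]
    o=-c["R"].T@c["t"]
    return o+d*((z-o[2])/d[:,2])[:,None]
def proj(n,X):
    c=ctrl.get_calibration(n);p=(np.atleast_2d(X)@c["R"].T+c["t"])@c["mtx"].T
    return p[:,:2]/p[:,2:]
E
python3 - <<'E'
from h import *
im=cv2.imread("pics/top0.png")
hsv=cv2.cvtColor(im,cv2.COLOR_BGR2HSV)
# table = green
green=((hsv[...,0]>60)&(hsv[...,0]<95)&(hsv[...,1]>110)).astype(np.uint8)*255
roi=np.zeros(im.shape[:2],np.uint8);roi[110:305,140:372]=255
nb=cv2.bitwise_and(cv2.bitwise_not(green),roi)
cs,_=cv2.findContours(nb,cv2.RETR_EXTERNAL,cv2.CHAIN_APPROX_NONE)
c=max(cs,key=cv2.contourArea)
ap=cv2.approxPolyDP(cv2.convexHull(c),5,True)[:,0];print("board",cv2.contourArea(c),ap.tolist());w=cast("top",ap,.006);print(w.round(4))
# grey board inside
b,g,r=[im[...,i].astype(int) for i in range(3)]
print(im[260,230],im[200,340],im[225,210])
gd=np.abs(im.astype(int)-np.median(im[255:270,200:260].reshape(-1,3),0)).max(2)
m=((gd>22)*255).astype(np.uint8)
s=np.zeros_like(m);s[165:262,215:325]=m[165:262,215:325]
s=cv2.morphologyEx(s,cv2.MORPH_CLOSE,np.ones((7,7)))
cs,_=cv2.findContours(s,cv2.RETR_EXTERNAL,cv2.CHAIN_APPROX_NONE)
c=max(cs,key=cv2.contourArea);w=cast("top",c[:,0],.009)[:,:2].astype(np.float32)
R=cv2.minAreaRect(w);print("sheet",R, cv2.boxPoints(R))
wood=((hsv[...,0]>8)&(hsv[...,0]<25)&(hsv[...,1]>80)&(hsv[...,2]>120)).astype(np.uint8)*255
wd=np.zeros_like(wood);wd[135:250,165:290]=wood[135:250,165:290]
big=cv2.resize(im[120:300,140:340],None,fx=4,fy=4,interpolation=cv2.INTER_CUBIC)[:600]
cv2.imwrite("pics/crop0.png",big);cv2.imwrite("pics/wood0.png",cv2.resize(wd[120:270,140:340],None,fx=4,fy=4,interpolation=0))
E
```

```text
board 30194.5 [[171, 124], [364, 149], [351, 298], [147, 273]]
[[ 0.7483  0.1847  0.006 ]
 [ 0.6749 -0.3126  0.006 ]
 [ 0.3006 -0.256   0.006 ]
 [ 0.3719  0.2385  0.006 ]]
[162 174 180] [161 170 178] [156 166 174]
sheet ((0.5173525810241699, -0.06591039150953293), (0.2025790810585022, 0.151337131857872), 66.3653793334961) [[ 0.4074238  -0.12836811]
 [ 0.5460668  -0.18903956]
 [ 0.62728137 -0.00345267]
 [ 0.48863834  0.05721878]]
```

View pics/crop0.png

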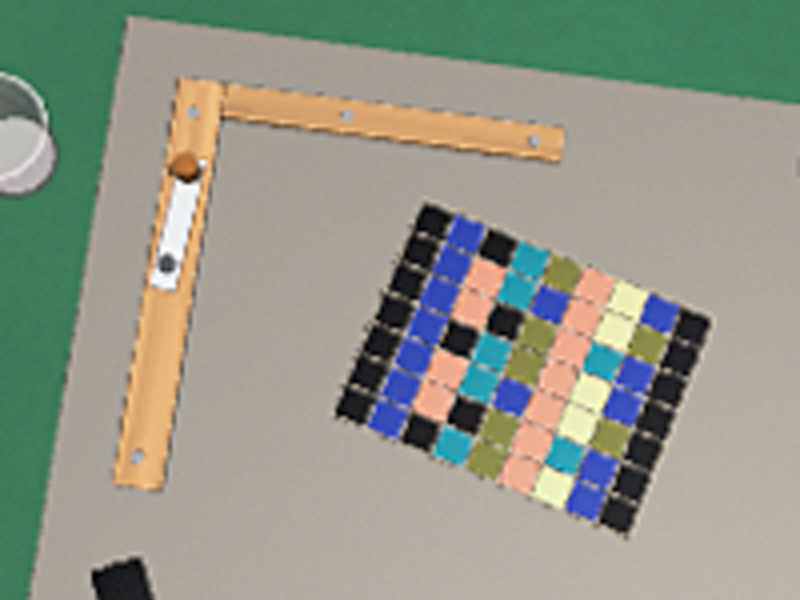

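View pics/wood0.png

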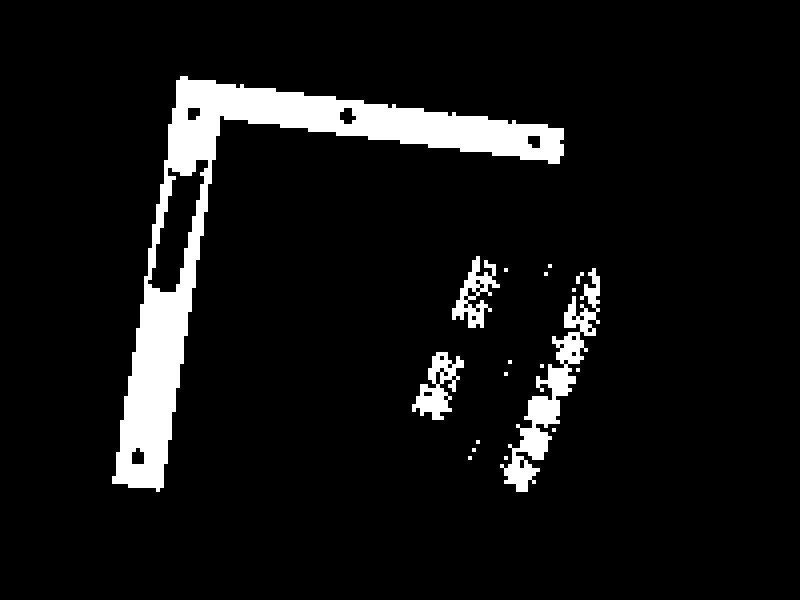

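```bash
cat >> h.py <<'E'
from scipy.spatial.transform import Rotation as Ro
def yaw(R): x=R.as_matrix()[:,0]; return np.degrees(np.arctan2(x[1],x[0]))
def delta(p,yawdeg):
    """tool-frame shift and rotvec from the measured pose to p, tool straight down with jaw x at yawdeg"""
    s=ctrl.get_state();R=Ro.from_quat(s["tcp_rot"])
    T=Ro.from_euler("z",yawdeg,degrees=True)*Ro.from_euler("x",180,degrees=True)
    return R.inv().apply(np.array(p)-s["eef_pos"]).round(4),(R.inv()*T).as_rotvec().round(4)
E
python3 - <<'E'
from h import *
print(delta([.517,-.066,.10],-23.6))
# board frame: centre and yaw; check via wood inner faces / pivots
c=np.array([.5239,-.0364]);a=np.radians(-8.35);B=np.array([[np.cos(a),-np.sin(a)],[np.sin(a),np.cos(a)]])
for n,p,z in [("incorner",(130,180),.014),("farstrip end",(130,-38),.014),("leftstrip end",(-108,180),.014),("pivot",(30,197),.0205),("knobtop",(90,197),.0445),("home",(55,80),.01)]:
    w=c+B@(np.array(p)/1000);print(n,w.round(4),proj("top",[*w,z]).round(1),((proj("top",[*w,z])-[140,120])*4).round(0))
E
```

```text
(array([-0.4317, -0.4612,  0.1311]), array([-0.0012,  0.0019, -0.8021]))
incorner [0.6787 0.1228] [[194.8 149. ]] [[219. 116.]]
farstrip end [ 0.647  -0.0929] [[279.9 159.9]] [[560. 160.]]
leftstrip end [0.4432 0.1574] [[180.4 242.5]] [[162. 490.]]
pivot [0.5822 0.1542] [[181.8 186.1]] [[167. 264.]]
knobtop [0.6416 0.1454] [[184.2 160.5]] [[177. 162.]]
home [0.5899 0.0348] [[230.  183.1]] [[360. 252.]]
```

The projected strip corners and pivot match the picture to about 1 px, so the board frame is good: yaw −8.35°, home (0.590, 0.035). Now I'll move above the sheet.

```bash
python3 -m jog '[{"grip":0,"xyz":[-0.036,-0.0384,0],"dr":[0,0,-0.067]},{"grip":0,"xyz":[-0.072,-0.0769,0],"dr":[0,0,-0.134]},{"grip":0,"xyz":[-0.102,-0.109,0],"dr":[0,0,-0.2]},{"grip":0,"xyz":[-0.13,-0.139,0],"dr":[0,0,-0.267]},{"grip":0,"xyz":[-0.158,-0.169,0],"dr":[0,0,-0.334]},{"grip":0,"xyz":[-0.186,-0.2,0],"dr":[0,0,-0.4]},{"grip":0,"xyz":[-0.215,-0.23,0],"dr":[0,0,-0.46]},{"grip":0,"xyz":[-0.243,-0.26,0],"dr":[0,0,-0.53]},{"grip":0,"xyz":[-0.27,-0.29,0],"dr":[0,0,-0.6]},{"grip":0,"xyz":[-0.3,-0.32,0],"dr":[0,0,-0.66]},{"grip":0,"xyz":[-0.328,-0.35,0],"dr":[0,0,-0.72]},{"grip":0,"xyz":[-0.35,-0.374,0],"dr":[0,0,-0.8]}]'
python3 - <<'E'
from h import *
print(delta([.517,-.066,.05],-23.6))
E
```

```text
time: 1.1
eef_pos: [0.4586, -0.1827, 0.231]
tcp_rot: [0.979, -0.204, -0.0, -0.0]
contact_force: [0.6, -0.0, -0.5]
opening: 1.002
(array([ 0.0069, -0.1302,  0.1811]), array([-0.0001,  0.0003,  0.0008]))
```

```bash
python3 -m jog '[{"grip":0,"xyz":[0.002,-0.035,0.02],"dr":[0,0,0]},{"grip":0,"xyz":[0.004,-0.068,0.045],"dr":[0,0,0]},{"grip":0,"xyz":[0.006,-0.1,0.075],"dr":[0,0,0]},{"grip":0,"xyz":[0.007,-0.12,0.105],"dr":[0,0,0]},{"grip":0,"xyz":[0.007,-0.13,0.135],"dr":[0,0,0]},{"grip":0,"xyz":[0.007,-0.13,0.165],"dr":[0,0,0]},{"grip":0,"xyz":[0.007,-0.13,0.19],"dr":[0,0,0]},{"grip":0,"xyz":[0.007,-0.13,0.2],"dr":[0,0,0]},{"grip":0,"xyz":[0.007,-0.13,0.2],"dr":[0,0,0]}]'
python3 - <<'E'
from h import *
print(delta([.517,-.066,.0],-23.6))
s=ctrl.get_state();print(s["eef_pos"],s["contact_force"])
cv2.imwrite("pics/s1.png",ctrl.read_camera("scene")[:,:,::-1])
E
```

```text
time: 1.85
eef_pos: [0.5146, -0.0677, 0.0282]
tcp_rot: [0.979, -0.205, -0.003, -0.0]
contact_force: [-0.2, 0.1, 0.2]
opening: 1.002
(array([ 0.0017, -0.0025,  0.0282]), array([ 0.0006,  0.007 , -0.002 ]))
[ 0.51457297 -0.06769732  0.02819614] [-0.1943735   0.08748487  0.17301341]
```

View pics/s1.png

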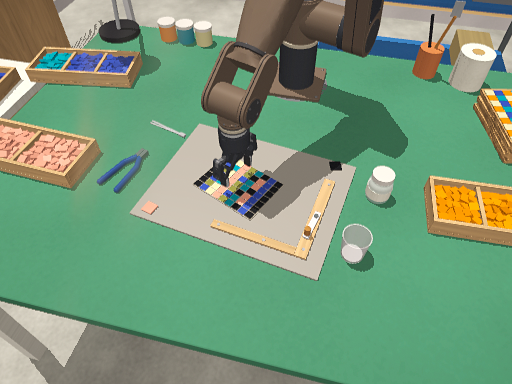

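The gripper is open above the sheet's middle, near (238,165), with its jaws along the sheet's x. I'll lower it gently until it makes contact.

```bash
python3 -m jog '[{"grip":0,"xyz":[0,0,0.008],"dr":[0,0,0]},{"grip":0,"xyz":[0,0,0.016],"dr":[0,0,0]},{"grip":0,"xyz":[0,0,0.022],"dr":[0,0,0]},{"grip":0,"xyz":[0,0,0.025],"dr":[0,0,0]},{"grip":0,"xyz":[0,0,0.027],"dr":[0,0,0]},{"grip":0,"xyz":[0,0,0.027],"dr":[0,0,0]}]'
python3 - <<'E'
from h import *
print(delta([.517,-.066,-.003],-23.6),ctrl.get_state()["contact_force"])
E
```

```text
time: 2.4
eef_pos: [0.517, -0.0686, 0.0041]
tcp_rot: [0.979, -0.206, -0.0, -0.0]
contact_force: [0.2, 1.6, 0.4]
opening: 0.999
(array([-0.001 , -0.0024,  0.0071]), array([ 0.    ,  0.0005, -0.0022])) [0.2291558  1.55385907 0.40126578]
```

```bash
python3 -m jog '[{"grip":0,"xyz":[0,0,0.002],"dr":[0,0,0]},{"grip":0,"xyz":[0,0,0.004],"dr":[0,0,0]},{"grip":0,"xyz":[0,0,0.004],"dr":[0,0,0]}]'; python3 -m jog '[{"grip":0,"xyz":[0,0,0.001],"dr":[0,0,0]},{"grip":0,"xyz":[0,0,0.001],"dr":[0,0,0]}]';python3 -m jog '[{"grip":0,"xyz":[0,0,0.001],"dr":[0,0,0]},{"grip":0,"xyz":[0,0,0.001],"dr":[0,0,0]}]'
```

```text
time: 2.65
eef_pos: [0.5171, -0.0686, 0.0001]
tcp_rot: [0.979, -0.206, -0.0, -0.0]
contact_force: [0.4, 0.4, -0.3]
opening: 1.004
time: 2.82
eef_pos: [0.5172, -0.0686, -0.0007]
tcp_rot: [0.979, -0.206, -0.0, -0.0]
contact_force: [-0.4, -0.7, -0.3]
opening: 0.998
time: 2.98
eef_pos: [0.5172, -0.0686, -0.0017]
tcp_rot: [0.979, -0.206, -0.0, -0.0]
contact_force: [-0.8, -0.3, 0.3]
opening: 0.999
```

```bash
for i in 1 2; do python3 -m jog '[{"grip":0,"xyz":[0,0,0.001],"dr":[0,0,0]},{"grip":0,"xyz":[0,0,0.001],"dr":[0,0,0]}]'; done; python3 -m jog '[{"grip":0,"xyz":[0,0,0.0005],"dr":[0,0,0]},{"grip":0,"xyz":[0,0,0.0005],"dr":[0,0,0]}]'
```

```text
time: 3.15
eef_pos: [0.5171, -0.0686, -0.0028]
tcp_rot: [0.979, -0.206, -0.0, -0.0]
contact_force: [-0.8, 0.5, -0.1]
opening: 1.005
time: 3.32
eef_pos: [0.5175, -0.0687, -0.0031]
tcp_rot: [0.979, -0.205, 0.0, 0.0]
contact_force: [-1.0, 0.1, 3.1]
opening: 1.002
time: 3.48
eef_pos: [0.5176, -0.0688, -0.0031]
tcp_rot: [0.979, -0.205, 0.0, 0.0]
contact_force: [-3.0, 0.9, 6.1]
opening: 1.003
```

```bash
python3 -m jog '[{"grip":0,"xyz":[0,0,0.0007],"dr":[0,0,0]},{"grip":0,"xyz":[0,0,0.0007],"dr":[0,0,0]}]'; python3 - <<'E'
from h import *
s=ctrl.get_state();R=Ro.from_quat(s["tcp_rot"]);print(R.inv().apply(s["wrist_torque"]),R.inv().apply(s["contact_force"]),R.as_rotvec())
print(delta([.590,.0348,-.003],-8.35))
E
```

```text
time: 3.65
eef_pos: [0.5179, -0.0688, -0.0032]
tcp_rot: [0.979, -0.205, 0.0, 0.0]
contact_force: [-3.7, 0.9, 11.0]
opening: 0.998
[-0.03806627 -0.63131719 -0.03299811] [ -3.75813067   0.67894101 -10.98666386] [ 3.07446758e+00 -6.45285567e-01  5.29099008e-04]
(array([ 0.0243, -0.1239, -0.0002]), array([ 1.00e-04, -3.00e-04, -2.68e-01]))
```

```bash
python3 -m jog '[{"grip":0,"xyz":[0.0005,-0.003,0.0001],"dr":[0,0,-0.015]},{"grip":0,"xyz":[0.0015,-0.008,0.0002],"dr":[0,0,-0.04]},{"grip":0,"xyz":[0.0025,-0.014,0.0002],"dr":[0,0,-0.07]},{"grip":0,"xyz":[0.0035,-0.02,0.0002],"dr":[0,0,-0.1]},{"grip":0,"xyz":[0.0045,-0.026,0.0002],"dr":[0,0,-0.13]},{"grip":0,"xyz":[0.0055,-0.032,0.0002],"dr":[0,0,-0.16]},{"grip":0,"xyz":[0.0065,-0.038,0.0002],"dr":[0,0,-0.19]},{"grip":0,"xyz":[0.0075,-0.044,0.0002],"dr":[0,0,-0.22]},{"grip":0,"xyz":[0.0085,-0.05,0.0002],"dr":[0,0,-0.245]},{"grip":0,"xyz":[0.009,-0.054,0.0002],"dr":[0,0,-0.262]},{"grip":0,"xyz":[0.0093,-0.055,0.0002],"dr":[0,0,-0.266]},{"grip":0,"xyz":[0.0093,-0.055,0.0002],"dr":[0,0,-0.266]}]'; python3 - <<'E'
from h import *
print(delta([.579,.024,-.003],-8.35))
for n in("scene","top"): cv2.imwrite(f"pics/{n}2.png",ctrl.read_camera(n)[:,:,::-1])
a=cv2.imread("pics/scene2.png")[100:290,120:370];b=cv2.imread("pics/top2.png")[110:300,140:380]
cv2.imwrite("pics/c2.png",np.vstack([cv2.resize(a,(500,300),interpolation=2),cv2.resize(b,(500,300),interpolation=2)]))
E
```

```text
time: 4.65
eef_pos: [0.5493, -0.0226, -0.0031]
tcp_rot: [0.997, -0.073, 0.001, 0.001]
contact_force: [-1.7, -1.7, 9.1]
opening: 0.998
(array([ 0.0226, -0.0505, -0.0001]), array([ 0.0014, -0.0017, -0.0006]))
```

View pics/c2.png

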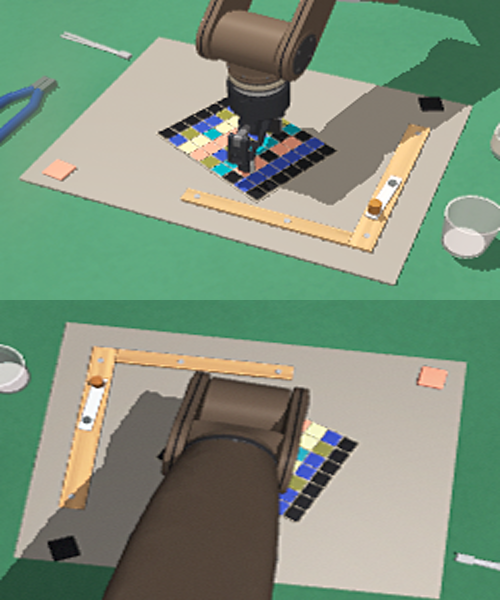

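```bash
python3 - <<'E'
from h import *
a=cv2.imread("pics/scene2.png")[130:230,180:300]
cv2.imwrite("pics/c2b.png",cv2.resize(a,None,fx=6,fy=6,interpolation=cv2.INTER_CUBIC))
E
```

```text
(no output)
```

View pics/c2b.png

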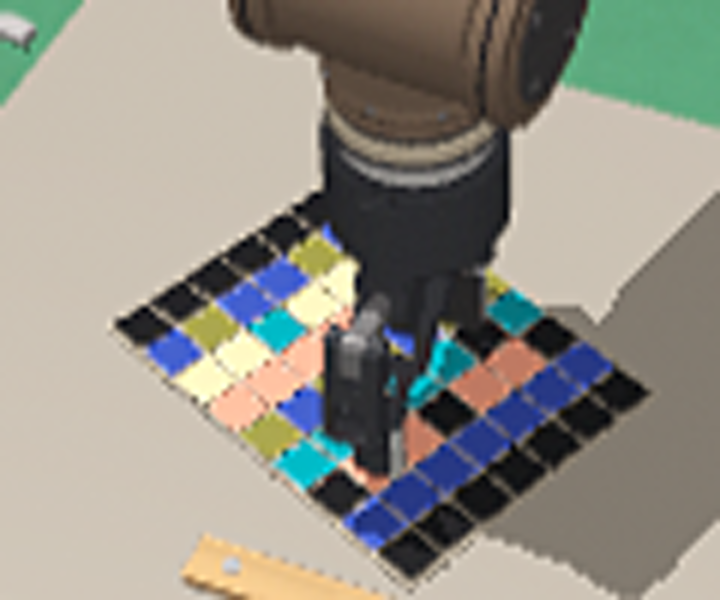

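```bash
cat >> h.py <<'E'
C=np.array([.5239,-.0364]);_a=np.radians(-8.35);B=np.array([[np.cos(_a),-np.sin(_a)],[np.sin(_a),np.cos(_a)]])
def board(p): return (np.asarray(p)[...,:2]-C)@B*1000
def sheet(n,fr,fl,nl,z=.0095):
    """far-right, far-left, near-left sheet corner pixels -> report"""
    w=cast(n,[fr,fl,nl],z)[:,:2]
    a,b=w[1]-w[0],w[1]-w[2]
    ya=np.degrees(np.arctan2(-a[0],a[1])),np.degrees(np.arctan2(b[1],b[0]))
    print("sizes",np.linalg.norm(a).round(4),np.linalg.norm(b).round(4),"yaw",np.round(ya,2),"rel",np.round(np.array(ya)+8.35,2),"centre board mm",board((w[0]+w[2])/2).round(1),"world",((w[0]+w[2])/2).round(4))
    print(board(w).round(1).tolist())
E
python3 - <<'E'
from h import *
f=lambda x,y:(x/6+180-.4,y/6+130-.4)
sheet("scene",f(112,323),f(412,590),f(650,393))
E
```

```text
sizes 0.2015 0.1476 yaw [-33.01 -30.6 ] rel [-24.66 -22.25] centre board mm [ 9.8 -9.1] world [ 0.5323 -0.0468]
[[36.1, -128.6], [120.2, 54.5], [-16.4, 110.4]]
```

The sheet slipped and pivoted the wrong way: it is now at about −32° and centred at (0.532, −0.047). The wrist moment (−0.63 N m about tool y) suggests only the near finger was bearing. I'll lift, re-centre, then level the two fingers using the moment.

```bash
cat >> h.py <<'E'
def ft():
    s=ctrl.get_state();R=Ro.from_quat(s["tcp_rot"]);print("F tool",R.inv().apply(s["contact_force"]).round(2),"M tool",R.inv().apply(s["wrist_torque"]).round(3),"pos",s["eef_pos"].round(4),"yaw",yaw(R).round(2),"q6",s["qpos"][5].round(2))
E
python3 -c "
from h import *
ft()"
python3 -m jog '[{"grip":0,"xyz":[0,0,-0.004],"dr":[0,0,0]},{"grip":0,"xyz":[0,0,-0.01],"dr":[0,0,0]},{"grip":0,"xyz":[0,0,-0.01],"dr":[0,0,0]},{"grip":0,"xyz":[0,0,-0.01],"dr":[0,0,0]}]'
python3 -c "
from h import *
ft();print(delta([.5323,-.0468,-.0025],-8.35))"
```

```text
F tool [-1.18  2.   -9.9 ] M tool [-0.229 -0.576 -0.118] pos [ 0.5493 -0.0227 -0.0031] yaw -8.43 q6 -0.08
time: 5.08
eef_pos: [0.5479, -0.022, 0.0051]
tcp_rot: [0.997, -0.074, 0.0, 0.0]
contact_force: [-1.1, -0.1, -0.5]
opening: 1.005
F tool [-1.05  0.24  0.49] M tool [0.049 0.022 0.014] pos [ 0.5479 -0.022   0.0051] yaw -8.48 q6 -0.08
(array([-0.0118,  0.0269,  0.0076]), array([-0.    , -0.0006, -0.0023]))
```

```bash
python3 -m jog '[{"grip":0,"xyz":[-0.006,0.013,0],"dr":[0,0,0]},{"grip":0,"xyz":[-0.012,0.027,0.003],"dr":[0,-0.003,0]},{"grip":0,"xyz":[-0.012,0.027,0.006],"dr":[0,-0.005,0]},{"grip":0,"xyz":[-0.012,0.027,0.008],"dr":[0,-0.005,0]},{"grip":0,"xyz":[-0.012,0.027,0.0088],"dr":[0,-0.005,0]},{"grip":0,"xyz":[-0.012,0.027,0.0092],"dr":[0,-0.005,0]},{"grip":0,"xyz":[-0.012,0.027,0.0092],"dr":[0,-0.005,0]}]'
python3 -c "
from h import *
ft()"
```

```text
time: 5.67
eef_pos: [0.5334, -0.0471, -0.003]
tcp_rot: [0.997, -0.074, -0.001, 0.0]
contact_force: [-2.5, -0.5, 6.6]
opening: 1.0
F tool [-2.44  0.83 -6.63] M tool [-0.207 -0.047  0.083] pos [ 0.5334 -0.0471 -0.003 ] yaw -8.47 q6 -0.13
```

```bash
python3 -m jog '[{"grip":0,"xyz":[0,0,0.0007],"dr":[0,0,0]},{"grip":0,"xyz":[0,0,0.0007],"dr":[0,0,0]}]' >/dev/null
python3 -c "
from h import *
ft()"
python3 -m jog '[{"grip":0,"xyz":[0,0,0],"dr":[0,-0.005,0]},{"grip":0,"xyz":[0,0,0],"dr":[0,-0.005,0]}]'>/dev/null
python3 -c "
from h import *
ft()"
python3 -m jog '[{"grip":0,"xyz":[0,0,0],"dr":[0,-0.005,0]},{"grip":0,"xyz":[0,0,0],"dr":[0,-0.005,0]}]' >/dev/null
python3 -c "
from h import *
ft()"
python3 -m jog '[{"grip":0,"xyz":[0,0,0],"dr":[0,0.005,0]},{"grip":0,"xyz":[0,0,0],"dr":[0,0.005,0]}]' >/dev/null
python3 -c "
from h import *
ft()"
python3 -m jog '[{"grip":0,"xyz":[0,0,0],"dr":[0,0.005,0]},{"grip":0,"xyz":[0,0,0],"dr":[0,0.005,0]}]' >/dev/null
python3 -c "
from h import *
ft()"
python3 -m jog '[{"grip":0,"xyz":[0,0,0],"dr":[0,0.005,0]},{"grip":0,"xyz":[0,0,0],"dr":[0,0.005,0]}]' >/dev/null
python3 -c "
from h import *
ft()"
```

```text
F tool [-3.18  1.23 -9.74] M tool [-0.175 -0.059  0.07 ] pos [ 0.5339 -0.047  -0.0031] yaw -8.46 q6 -0.13
F tool [ -3.38   1.4  -10.61] M tool [-0.098 -0.057 -0.014] pos [ 0.534  -0.0471 -0.0029] yaw -8.46 q6 -0.13
F tool [ -3.86   1.31 -11.94] M tool [-0.125 -0.112  0.033] pos [ 0.5342 -0.0471 -0.0027] yaw -8.46 q6 -0.13
F tool [-3.07  0.53 -9.34] M tool [-0.101  0.084  0.025] pos [ 0.5343 -0.0471 -0.0029] yaw -8.46 q6 -0.13
F tool [-1.09  0.14 -8.  ] M tool [-0.088  0.032  0.006] pos [ 0.5344 -0.0471 -0.0031] yaw -8.47 q6 -0.13
F tool [ 0.41  0.57 -7.59] M tool [-0.026 -0.25  -0.041] pos [ 0.5344 -0.0471 -0.003 ] yaw -8.45 q6 -0.13
```

Two-finger levelling is too touchy: 5 mrad of tilt shifts the whole load from one finger to the other. I'll press with the closed fingertips near the sheet's far-left area instead and drag it. Its centre then trails behind, which turns it the required anticlockwise way.

```bash
python3 -m jog '[{"grip":0,"xyz":[0,0,-0.01],"dr":[0,0,0]},{"grip":0,"xyz":[0,0,-0.03],"dr":[0,0,0]},{"grip":1,"xyz":[0,0,-0.04],"dr":[0,0,0]},{"grip":1,"xyz":[0,0,-0.04],"dr":[0,0,0]},{"grip":1,"xyz":[0,0,-0.04],"dr":[0,0,0]},{"grip":1,"xyz":[0,0,-0.04],"dr":[0,0,0]},{"grip":1,"xyz":[0,0,-0.04],"dr":[0,0,0]},{"grip":1,"xyz":[0,0,-0.04],"dr":[0,0,0]}]' 30
python3 - <<'E'
from h import *
print(delta([.6022,-.0195,.03],-8.35))
cv2.imwrite("pics/s3.png",ctrl.read_camera("scene")[:,:,::-1])
a=cv2.imread("pics/s3.png")[130:230,180:300]
cv2.imwrite("pics/c3b.png",cv2.resize(a,None,fx=6,fy=6,interpolation=cv2.INTER_CUBIC))
E
```

```text
time: 7.33
eef_pos: [0.5312, -0.0467, 0.034]
tcp_rot: [0.997, -0.074, -0.001, -0.0]
contact_force: [-0.3, 0.6, 0.3]
opening: 0.147
(array([ 0.0662, -0.0374,  0.0039]), array([-0.0003,  0.002 , -0.0024]))
```

View pics/c3b.png

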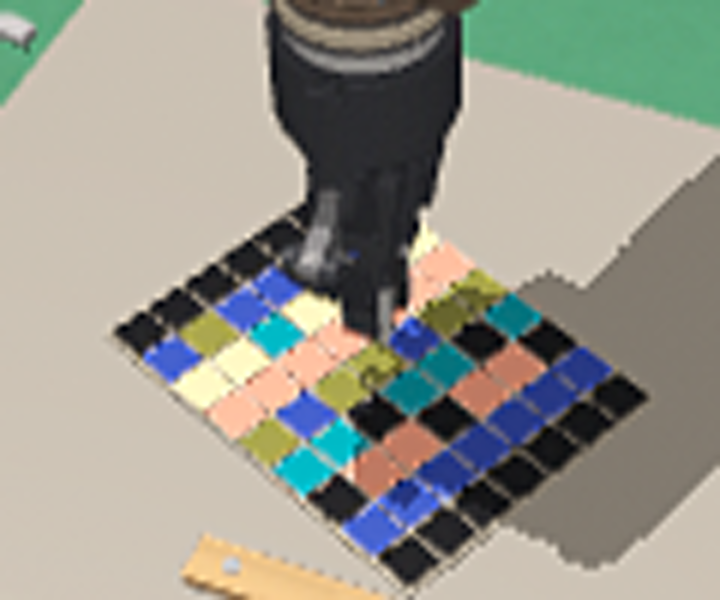

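The sheet is almost unchanged, with corners near (110,333), (412,590) and (648,397) in the crop. Moving to the press point.

```bash
python3 -m jog '[{"grip":1,"xyz":[0.022,-0.012,0],"dr":[0,0,0]},{"grip":1,"xyz":[0.045,-0.025,0],"dr":[0,0,0]},{"grip":1,"xyz":[0.066,-0.037,0.004],"dr":[0,0,0]},{"grip":1,"xyz":[0.066,-0.037,0.012],"dr":[0,0,0]},{"grip":1,"xyz":[0.066,-0.037,0.018],"dr":[0,0,0]},{"grip":1,"xyz":[0.066,-0.037,0.022],"dr":[0,0,0]},{"grip":1,"xyz":[0.066,-0.037,0.022],"dr":[0,0,0]}]'; python3 -m jog '[{"grip":1,"xyz":[0,0,0.001],"dr":[0,0,0]},{"grip":1,"xyz":[0,0,0.001],"dr":[0,0,0]}]'
```

```text
time: 7.97
eef_pos: [0.6002, -0.02, 0.0107]
tcp_rot: [0.997, -0.074, -0.002, -0.0]
contact_force: [0.1, 0.1, 0.3]
opening: 0.004
time: 8.13
eef_pos: [0.602, -0.0203, 0.0118]
tcp_rot: [0.997, -0.074, -0.0, -0.0]
contact_force: [0.4, 0.1, 0.0]
opening: 0.003
```

```bash
for i in 1 2 3; do python3 -m jog '[{"grip":1,"xyz":[0,0,0.001],"dr":[0,0,0]},{"grip":1,"xyz":[0,0,0.001],"dr":[0,0,0]}]' | grep -E "eef|force"; done
```

```text
eef_pos: [0.6027, -0.0203, 0.0113]
contact_force: [0.5, -0.3, -0.3]
eef_pos: [0.6027, -0.0202, 0.0101]
contact_force: [0.3, -0.3, 0.2]
eef_pos: [0.603, -0.0202, 0.0101]
contact_force: [-1.8, -0.7, 4.8]
```

```bash
python3 -m jog '[{"grip":1,"xyz":[0,0,0.001],"dr":[0,0,0]},{"grip":1,"xyz":[0,0,0.0012],"dr":[0,0,0]},{"grip":1,"xyz":[0,0,0.0012],"dr":[0,0,0]}]'; python3 -m jog '[{"grip":1,"xyz":[0.0005,-0.002,0],"dr":[0,0,0]},{"grip":1,"xyz":[0.0013,-0.006,0],"dr":[0,0,0]},{"grip":1,"xyz":[0.0025,-0.011,0],"dr":[0,0,0]},{"grip":1,"xyz":[0.0036,-0.016,0],"dr":[0,0,0]},{"grip":1,"xyz":[0.0047,-0.021,0],"dr":[0,0,0]},{"grip":1,"xyz":[0.0058,-0.026,0],"dr":[0,0,0]},{"grip":1,"xyz":[0.007,-0.031,0],"dr":[0,0,0]},{"grip":1,"xyz":[0.008,-0.036,0],"dr":[0,0,0]},{"grip":1,"xyz":[0.009,-0.041,0],"dr":[0,0,0]},{"grip":1,"xyz":[0.01,-0.046,0],"dr":[0,0,0]},{"grip":1,"xyz":[0.0108,-0.049,0],"dr":[0,0,0]},{"grip":1,"xyz":[0.011,-0.05,0],"dr":[0,0,0]}]'
python3 - <<'E'
from h import *
ft()
cv2.imwrite("pics/s4.png",ctrl.read_camera("scene")[:,:,::-1])
a=cv2.imread("pics/s4.png")[130:230,190:320]
cv2.imwrite("pics/c4b.png",cv2.resize(a,None,fx=6,fy=6,interpolation=cv2.INTER_CUBIC))
E
```

```text
time: 8.88
eef_pos: [0.6036, -0.0203, 0.0101]
tcp_rot: [0.997, -0.074, 0.0, 0.0]
contact_force: [-4.7, 0.3, 9.7]
opening: 0.003
time: 9.88
eef_pos: [0.6228, 0.0273, 0.0101]
tcp_rot: [0.997, -0.073, 0.002, 0.001]
contact_force: [-1.0, -1.3, 6.9]
opening: 0.001
F tool [-0.77  1.47 -6.91] M tool [-0.446 -0.217 -0.013] pos [0.6228 0.0273 0.0101] yaw -8.41 q6 0.03
```

View pics/c4b.png

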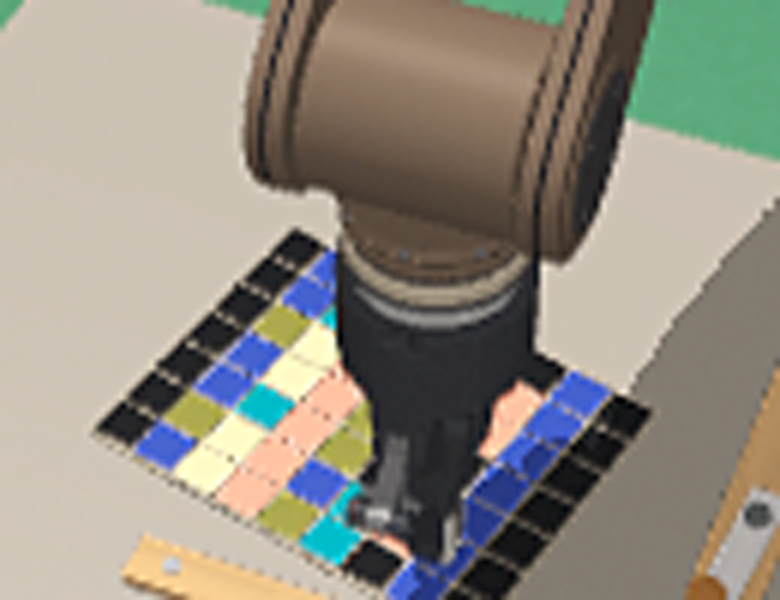

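The sheet followed and turned the right way. I need a wider crop for its corners.

```bash
python3 - <<'E'
from h import *
a=cv2.imread("pics/s4.png")[150:270,190:350]
cv2.imwrite("pics/c4c.png",cv2.resize(a,None,fx=5,fy=5,interpolation=cv2.INTER_CUBIC))
E
```

```text
(no output)
```

View pics/c4c.png

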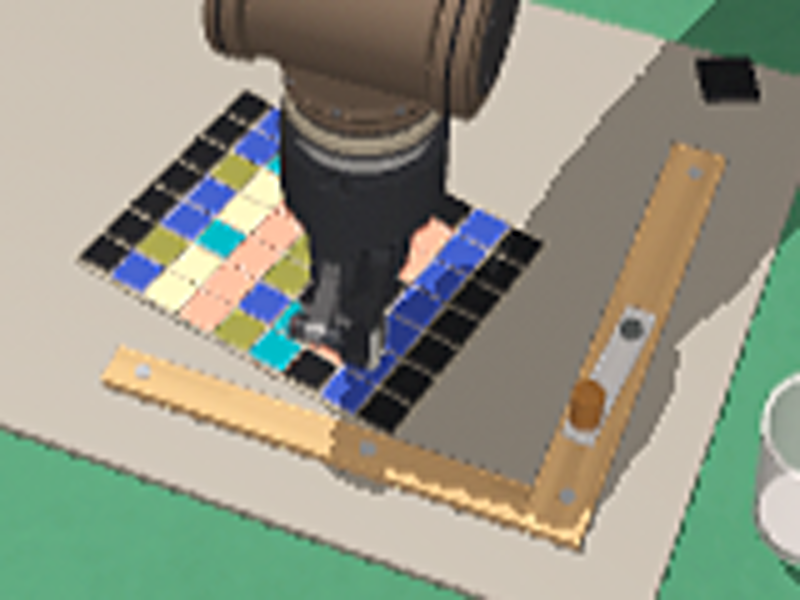

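```bash
python3 - <<'E'
from h import *
f=lambda x,y:(x/5+190-.4,y/5+150-.4)
sheet("scene",f(78,260),f(393,435),f(543,243))
print(board(ctrl.get_state()["eef_pos"]))
E
```

```text
sizes 0.1958 0.1451 yaw [-20.15 -20.08] rel [-11.8  -11.73] centre board mm [34.5 28.3] world [ 0.5621 -0.0134]
[[85.5, -82.3], [125.6, 109.4], [-16.5, 138.9]]
[88.58101624 77.43751572]
```

```bash
python3 -m jog '[{"grip":1,"xyz":[0,0,0.0008],"dr":[0,0,0]},{"grip":1,"xyz":[0.0005,-0.004,0.0008],"dr":[0,0,0]},{"grip":1,"xyz":[0.0015,-0.009,0.0008],"dr":[0,0,0]},{"grip":1,"xyz":[0.0025,-0.014,0.0008],"dr":[0,0,0]},{"grip":1,"xyz":[0.0035,-0.019,0.0008],"dr":[0,0,0]},{"grip":1,"xyz":[0.0045,-0.024,0.0008],"dr":[0,0,0]},{"grip":1,"xyz":[0.0055,-0.029,0.0008],"dr":[0,0,0]},{"grip":1,"xyz":[0.0065,-0.034,0.0008],"dr":[0,0,0]},{"grip":1,"xyz":[0.007,-0.039,0.0008],"dr":[0,0,0]},{"grip":1,"xyz":[0.0075,-0.044,0.0008],"dr":[0,0,0]},{"grip":1,"xyz":[0.008,-0.046,0.0008],"dr":[0,0,0]},{"grip":1,"xyz":[0.008,-0.046,0.0008],"dr":[0,0,0]}]'
python3 - <<'E'
from h import *
ft();print(board(ctrl.get_state()["eef_pos"]))
cv2.imwrite("pics/s5.png",ctrl.read_camera("scene")[:,:,::-1])
a=cv2.imread("pics/s5.png")[150:270,190:350]
cv2.imwrite("pics/c5.png",cv2.resize(a,None,fx=5,fy=5,interpolation=cv2.INTER_CUBIC))
E
```

```text
time: 10.93
eef_pos: [0.6379, 0.0717, 0.0101]
tcp_rot: [0.997, -0.073, 0.002, 0.0]
contact_force: [-1.5, -1.0, 8.1]
opening: 0.0
F tool [-1.31  1.21 -8.13] M tool [-0.254 -0.252  0.018] pos [0.6379 0.0717 0.0101] yaw -8.43 q6 0.1
[ 97.07603654 123.55279032]
```

View pics/c5.png

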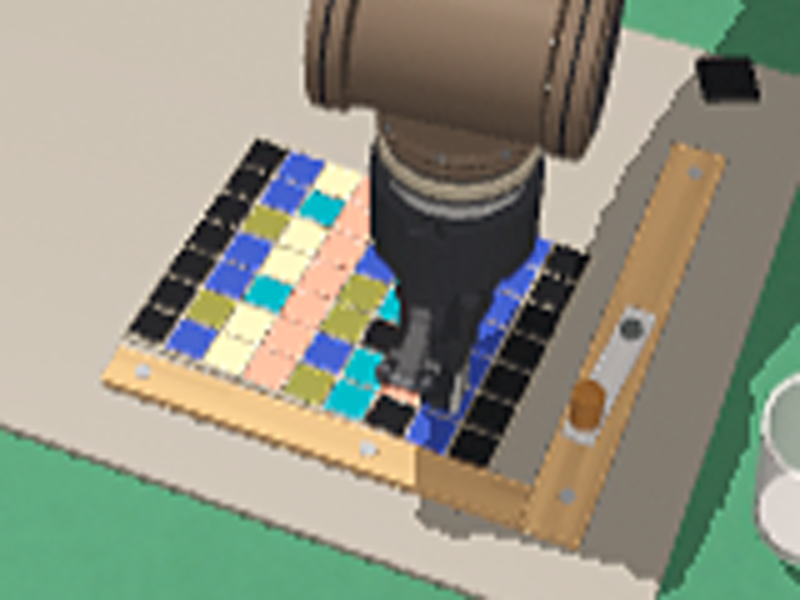

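```bash
python3 - <<'E'
from h import *
f=lambda x,y:(x/5+190-.4,y/5+150-.4)
sheet("scene",f(127,337),f(490,467),f(590,252))
E
```

```text
sizes 0.1957 0.1453 yaw [ -9.63 -10.12] rel [-1.28 -1.77] centre board mm [50.4 63.6] world [0.583  0.0192]
[[120.8, -36.5], [125.2, 159.2], [-20.0, 163.7]]
```

```bash
python3 -m jog '[{"grip":1,"xyz":[0.0005,-0.003,0.0004],"dr":[0,0,0]},{"grip":1,"xyz":[0.001,-0.006,0.0005],"dr":[0,0,0]},{"grip":1,"xyz":[0.0015,-0.009,0.0005],"dr":[0,0,0]},{"grip":1,"xyz":[0.002,-0.012,0.0005],"dr":[0,0,0]},{"grip":1,"xyz":[0.002,-0.015,0.0005],"dr":[0,0,0]},{"grip":1,"xyz":[0.002,-0.017,0.0005],"dr":[0,0,0]},{"grip":1,"xyz":[0.002,-0.019,0.0005],"dr":[0,0,0]},{"grip":1,"xyz":[0.002,-0.021,0.0005],"dr":[0,0,0]},{"grip":1,"xyz":[0.002,-0.021,0.0005],"dr":[0,0,0]}]'
python3 - <<'E'
from h import *
ft();print(board(ctrl.get_state()["eef_pos"]))
E
python3 -m jog '[{"grip":1,"xyz":[0,0,-0.01],"dr":[0,0,0]},{"grip":1,"xyz":[0,0.02,-0.02],"dr":[0,0,0]},{"grip":1,"xyz":[-0.01,0.055,-0.02],"dr":[0,0,0]},{"grip":1,"xyz":[-0.02,0.085,-0.02],"dr":[0,0,0]},{"grip":1,"xyz":[-0.02,0.085,-0.02],"dr":[0,0,0]},{"grip":1,"xyz":[-0.02,0.085,-0.02],"dr":[0,0,0]}]'
python3 - <<'E'
from h import *
ft();print(board(ctrl.get_state()["eef_pos"]))
cv2.imwrite("pics/s6.png",ctrl.read_camera("scene")[:,:,::-1])
a=cv2.imread("pics/s6.png")[150:270,190:350]
cv2.imwrite("pics/c6.png",cv2.resize(a,None,fx=5,fy=5,interpolation=cv2.INTER_CUBIC))
E
```

```text
time: 11.73
eef_pos: [0.6431, 0.0918, 0.0101]
tcp_rot: [0.997, -0.073, 0.002, 0.001]
contact_force: [-2.5, -2.5, 10.2]
opening: 0.004
F tool [ -2.08   2.88 -10.16] M tool [-0.5   -0.324 -0.047] pos [0.6431 0.0918 0.0101] yaw -8.42 q6 0.14
[ 99.31391245 144.10327432]
time: 12.23
eef_pos: [0.6078, 0.0103, 0.0266]
tcp_rot: [0.997, -0.075, -0.0, -0.0]
contact_force: [0.4, 0.6, -0.5]
opening: 0.001
F tool [ 0.29 -0.69  0.48] M tool [-0.01   0.03  -0.008] pos [0.6078 0.0103 0.0266] yaw -8.63 q6 0.0
[76.22103976 58.38876037]
```

View pics/c6.png

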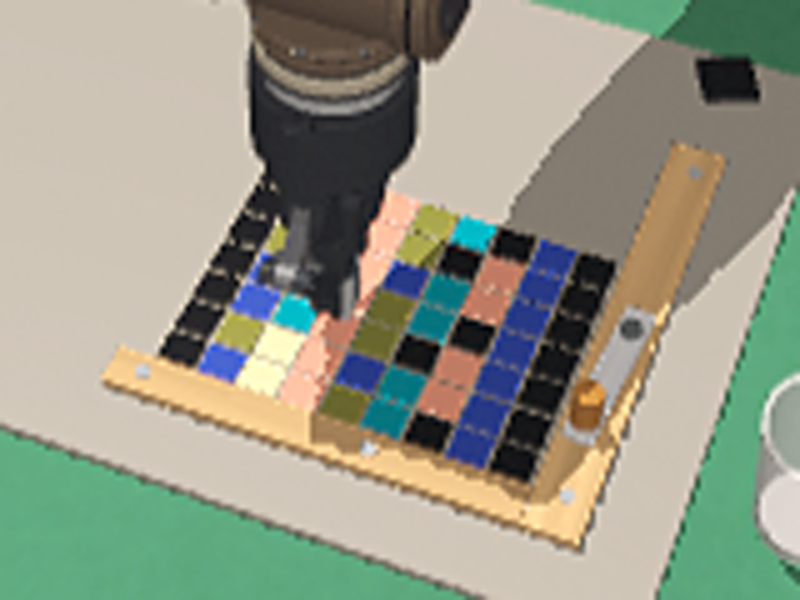

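The sheet is nearly home. I'll press near the centre, push to the far strip (+x), then to the left strip (+y).

```bash
python3 -m jog '[{"grip":1,"xyz":[0,0,0.008],"dr":[0,0,0]},{"grip":1,"xyz":[0,0,0.014],"dr":[0,0,0]},{"grip":1,"xyz":[0,0,0.0165],"dr":[0,0,0]},{"grip":1,"xyz":[0,0,0.0175],"dr":[0,0,0]},{"grip":1,"xyz":[0,0,0.0175],"dr":[0,0,0]}]'
```

```text
time: 12.7
eef_pos: [0.6084, 0.0124, 0.01]
tcp_rot: [0.997, -0.073, -0.001, -0.0]
contact_force: [-4.4, 1.3, 9.5]
opening: -0.002
```

```bash
python3 -m jog '[{"grip":1,"xyz":[0.001,0,0.0003],"dr":[0,0,0]},{"grip":1,"xyz":[0.003,0,0.0004],"dr":[0,0,0]},{"grip":1,"xyz":[0.005,0,0.0004],"dr":[0,0,0]},{"grip":1,"xyz":[0.007,0,0.0004],"dr":[0,0,0]},{"grip":1,"xyz":[0.009,0,0.0004],"dr":[0,0,0]},{"grip":1,"xyz":[0.01,0,0.0004],"dr":[0,0,0]},{"grip":1,"xyz":[0.01,0,0.0004],"dr":[0,0,0]}]'; python3 -c "
from h import *
ft();print(board(ctrl.get_state()['eef_pos']))"
python3 -m jog '[{"grip":1,"xyz":[0,-0.001,0.0001],"dr":[0,0,0]},{"grip":1,"xyz":[0,-0.003,0.0002],"dr":[0,0,0]},{"grip":1,"xyz":[0,-0.005,0.0002],"dr":[0,0,0]},{"grip":1,"xyz":[0,-0.007,0.0002],"dr":[0,0,0]},{"grip":1,"xyz":[0,-0.008,0.0002],"dr":[0,0,0]},{"grip":1,"xyz":[0,-0.008,0.0002],"dr":[0,0,0]}]'; python3 -c "
from h import *
ft();print(board(ctrl.get_state()['eef_pos']))"

```

```text
time: 13.28
eef_pos: [0.6183, 0.0111, 0.0101]
tcp_rot: [0.997, -0.073, -0.001, -0.0]
contact_force: [-4.8, 0.5, 11.3]
opening: -0.001
F tool [ -4.84   0.24 -11.32] M tool [-0.005 -0.964 -0.014] pos [0.6183 0.0111 0.0101] yaw -8.39 q6 0.0
[86.53033014 60.73721728]
time: 13.78
eef_pos: [0.6213, 0.0177, 0.0101]
tcp_rot: [0.997, -0.073, 0.001, 0.001]
contact_force: [-1.8, -2.3, 7.5]
opening: -0.001
F tool [-1.48  2.52 -7.46] M tool [-0.55  -0.125 -0.032] pos [0.6213 0.0177 0.0101] yaw -8.35 q6 0.01
[88.52448293 67.64148076]
```

Lifting straight up, moving the arm back out of the way, and checking with both cameras.

```bash
python3 -m jog '[{"grip":1,"xyz":[0,0,-0.008],"dr":[0,0,0]},{"grip":1,"xyz":[0,0,-0.03],"dr":[0,0,0]},{"grip":1,"xyz":[-0.005,0.015,-0.065],"dr":[0,0,0]},{"grip":1,"xyz":[-0.01,0.045,-0.09],"dr":[0,0,0]},{"grip":1,"xyz":[-0.02,0.08,-0.1],"dr":[0,0,0]},{"grip":1,"xyz":[-0.03,0.12,-0.1],"dr":[0,0,0]},{"grip":1,"xyz":[-0.04,0.16,-0.1],"dr":[0,0,0]},{"grip":1,"xyz":[-0.05,0.2,-0.1],"dr":[0,0,0]},{"grip":1,"xyz":[-0.05,0.23,-0.1],"dr":[0,0,0]},{"grip":1,"xyz":[-0.05,0.23,-0.1],"dr":[0,0,0]}]'
python3 - <<'E'
from h import *
for n in("scene","top"): cv2.imwrite(f"pics/{n}7.png",ctrl.read_camera(n)[:,:,::-1])
a=cv2.imread("pics/scene7.png")[150:270,190:350]
cv2.imwrite("pics/c7.png",cv2.resize(a,None,fx=5,fy=5,interpolation=cv2.INTER_CUBIC))
a=cv2.imread("pics/top7.png")[125:245,155:315]
cv2.imwrite("pics/t7.png",cv2.resize(a,None,fx=5,fy=5,interpolation=cv2.INTER_CUBIC))
E
```

```text
time: 14.62
eef_pos: [0.5353, -0.2064, 0.1084]
tcp_rot: [0.997, -0.076, 0.0, 0.001]
contact_force: [-0.6, -0.3, 0.0]
opening: -0.002
```

View pics/c7.png

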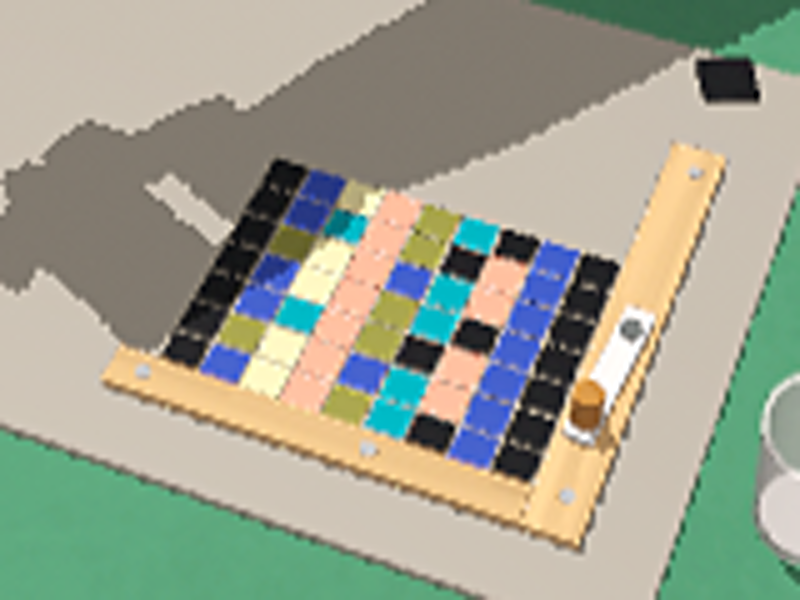

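View pics/t7.png

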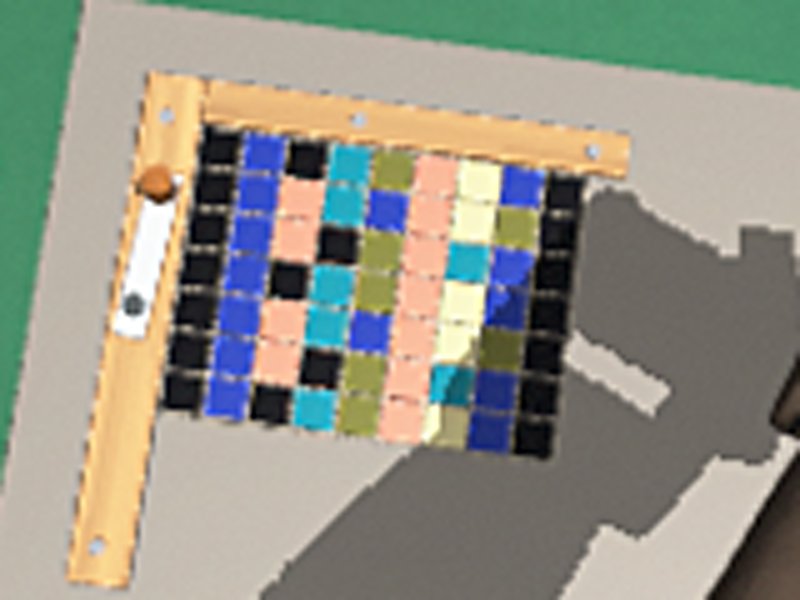

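```bash
python3 - <<'E'
from h import *
f=lambda x,y:(x/5+155-.4,y/5+125-.4)
sheet("top",f(585,182),f(203,127),f(162,408))
print("nr",board(cast("top",[f(552,460)],.0095)))
print("strip ends/inner corner", board(cast("top",[f(628,178),f(200,123),f(128,588)],.014)).round(1))
for p in [(55+75,80-100),(130,180),(-20,180),(-20,-20)]:
    w=[*(C+B@(np.array(p)/1000)),.0095];q=proj("top",w)[0];print(p,((q-[155,125]+.4)*5).round(0))
print("latch px",board(cast("top",[f(134,303)],.0205)),board(cast("top",[f(155,180)],.0445)))
E
```

```text
sizes 0.1966 0.1455 yaw [-9.26 -7.95] rel [-0.91  0.4 ] centre board mm [54.4 80.4] world [0.5894 0.0352]
[[125.6, -17.4], [128.7, 179.2], [-16.8, 178.2]]
nr [[-18.04755164 -17.69480632]]
strip ends/inner corner [[ 129.4  -38.7]
 [ 129.4  180.4]
 [-107.2  180.7]]
(130, -20) [591. 174.]
(130, 180) [202. 124.]
(-20, 180) [157. 414.]
(-20, -20) [556. 464.]
latch px [[ 32.11266966 198.25647947]] [[ 90.09178725 193.64821887]]
```

The sheet is flush: its centre is about (54–55, 80) mm on the board with under 1° of skew, and the button is still open at about 1.5 rad. Next I'll check clearance to the cup and work out the move to the far side of the knob.

```bash
python3 - <<'E'
from h import *
print("cup rim board",board(cast("top",[(138,153)],.075)),"base",board(cast("top",[(143,158)],.0)))
w=C+B@np.array([.09,.224]);print(w,delta([*w,.108],-8.35),delta([*w,.027],-8.35))
E
```

```text
cup rim board [[ 86.77998013 303.67296911]] base [[ 92.87131414 308.82127231]]
[0.64547516 0.1721557 ] (array([ 5.240e-02, -3.869e-01,  3.000e-04]), array([-0.0009,  0.0007, -0.0042])) (array([ 0.0525, -0.3868,  0.0813]), array([-0.0009,  0.0007, -0.0042]))
```

```bash
python3 -m jog '[{"grip":1,"xyz":[0.004,-0.03,0],"dr":[0,0,0]},{"grip":1,"xyz":[0.009,-0.065,0],"dr":[0,0,0]},{"grip":1,"xyz":[0.014,-0.1,0],"dr":[0,0,0]},{"grip":1,"xyz":[0.019,-0.14,0],"dr":[0,0,0]},{"grip":1,"xyz":[0.024,-0.18,0],"dr":[0,0,0]},{"grip":1,"xyz":[0.03,-0.22,0],"dr":[0,0,0]},{"grip":1,"xyz":[0.035,-0.26,0],"dr":[0,0,0]},{"grip":1,"xyz":[0.04,-0.3,0],"dr":[0,0,0]},{"grip":1,"xyz":[0.046,-0.335,0],"dr":[0,0,0]},{"grip":1,"xyz":[0.05,-0.365,0],"dr":[0,0,0]},{"grip":1,"xyz":[0.0525,-0.387,0],"dr":[0,0,0]},{"grip":1,"xyz":[0.0525,-0.387,0],"dr":[0,0,0]}]'
python3 - <<'E'
from h import *
s=ctrl.get_state();print(board(s["eef_pos"]))
w=C+B@np.array([.09,.224]);print(delta([*w,.027],-8.35))
cv2.imwrite("pics/s8.png",ctrl.read_camera("scene")[:,:,::-1])
E
```

```text
time: 15.72
eef_pos: [0.6445, 0.1794, 0.1079]
tcp_rot: [0.998, -0.07, -0.0, -0.001]
contact_force: [-0.9, -0.1, 0.1]
opening: 0.002
[ 87.99233949 231.03262792]
(array([0.002 , 0.0072, 0.0809]), array([-0.0017,  0.0005,  0.0048]))
```

View pics/s8.png

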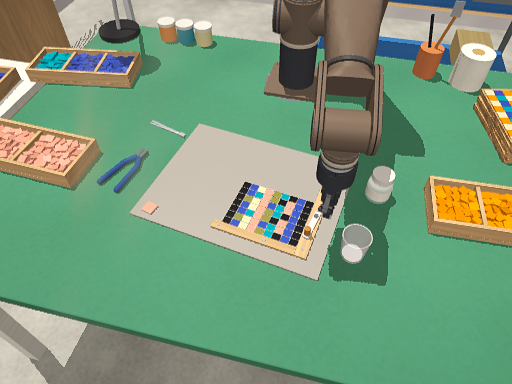

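The fingers are above and just left of the strip, near (326,205), and clear of the cup at (356,243). I'll descend beside the knob.

```bash
python3 -m jog '[{"grip":1,"xyz":[0,0,0],"dr":[0,0,0]},{"grip":1,"xyz":[0,0,0.02],"dr":[0,0,0]},{"grip":1,"xyz":[0,0,0.045],"dr":[0,0,0]},{"grip":1,"xyz":[0,0,0.065],"dr":[0,0,0]},{"grip":1,"xyz":[0,0,0.078],"dr":[0,0,0]},{"grip":1,"xyz":[0,0,0.081],"dr":[0,0,0]},{"grip":1,"xyz":[0,0,0.081],"dr":[0,0,0]},{"grip":1,"xyz":[0,0,0.081],"dr":[0,0,0]}]'
python3 - <<'E'
from h import *
ft();s=ctrl.get_state();print(board(s["eef_pos"]))
E
```

```text
time: 16.43
eef_pos: [0.6458, 0.1725, 0.0284]
tcp_rot: [0.997, -0.074, 0.001, -0.0]
contact_force: [0.4, -0.5, -0.2]
opening: -0.001
F tool [0.47 0.47 0.19] M tool [ 0.002  0.046 -0.016] pos [0.6458 0.1725 0.0284] yaw -8.51 q6 0.26
[ 90.2932385  224.36435385]
```

```bash
python3 -m jog '[{"grip":1,"xyz":[0,0.005,0],"dr":[0,0,0]},{"grip":1,"xyz":[0.001,0.011,0],"dr":[0,0,0]},{"grip":1,"xyz":[0.002,0.017,0],"dr":[0,0,0]},{"grip":1,"xyz":[0.003,0.023,0],"dr":[0,0,0]},{"grip":1,"xyz":[0.003,0.029,0],"dr":[0,0,0]},{"grip":1,"xyz":[0.003,0.035,0],"dr":[0,0,0]},{"grip":1,"xyz":[0.002,0.041,0],"dr":[0,0,0]},{"grip":1,"xyz":[0.001,0.047,0],"dr":[0,0,0]},{"grip":1,"xyz":[0.001,0.047,0],"dr":[0,0,0]}]'
python3 - <<'E'
from h import *
ft();s=ctrl.get_state();print(board(s["eef_pos"]))
cv2.imwrite("pics/s9.png",ctrl.read_camera("scene")[:,:,::-1])
a=cv2.imread("pics/s9.png")[150:270,210:370]
cv2.imwrite("pics/c9.png",cv2.resize(a,None,fx=5,fy=5,interpolation=cv2.INTER_CUBIC))
E
```

```text
time: 17.18
eef_pos: [0.6388, 0.1248, 0.0273]
tcp_rot: [0.997, -0.074, -0.0, 0.0]
contact_force: [0.2, -1.1, 0.4]
opening: -0.002
F tool [ 0.38  1.01 -0.41] M tool [ 0.01  -0.021  0.045] pos [0.6388 0.1248 0.0273] yaw -8.53 q6 0.19
[ 90.32026461 176.16793932]
```

View pics/c9.png

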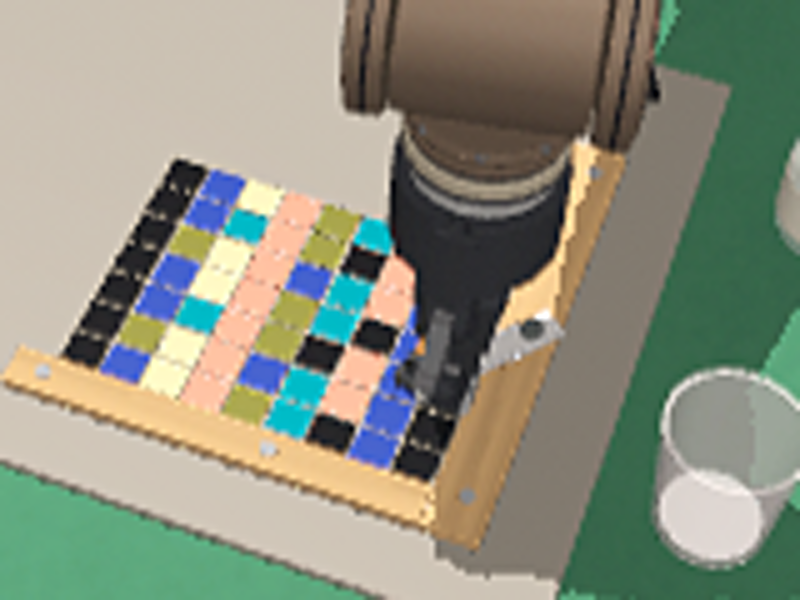

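The button has swung to roughly half way and the sheet hasn't moved. Continuing round.

```bash
python3 -m jog '[{"grip":1,"xyz":[-0.002,0.006,0],"dr":[0,0,0]},{"grip":1,"xyz":[-0.005,0.012,0],"dr":[0,0,0]},{"grip":1,"xyz":[-0.008,0.016,0],"dr":[0,0,0]},{"grip":1,"xyz":[-0.012,0.021,0],"dr":[0,0,0]},{"grip":1,"xyz":[-0.017,0.026,0],"dr":[0,0,0]},{"grip":1,"xyz":[-0.022,0.031,0],"dr":[0,0,0]},{"grip":1,"xyz":[-0.027,0.034,0],"dr":[0,0,0]},{"grip":1,"xyz":[-0.031,0.037,0],"dr":[0,0,0]},{"grip":1,"xyz":[-0.034,0.038,0],"dr":[0,0,0]},{"grip":1,"xyz":[-0.034,0.038,0],"dr":[0,0,0]}]'
python3 - <<'E'
from h import *
ft();s=ctrl.get_state();print(board(s["eef_pos"]))
E
python3 -m jog '[{"grip":1,"xyz":[-0.002,0,0],"dr":[0,0,0]},{"grip":1,"xyz":[-0.002,0,0],"dr":[0,0,0]},{"grip":1,"xyz":[-0.002,0,0],"dr":[0,0,0]}]'
python3 - <<'E'
from h import *
ft();s=ctrl.get_state();print(board(s["eef_pos"]))
E
```

```text
time: 18.07
eef_pos: [0.5991, 0.0932, 0.0274]
tcp_rot: [0.997, -0.074, -0.0, 0.0]
contact_force: [0.3, 0.0, -0.5]
opening: -0.003
F tool [ 0.25 -0.06  0.45] M tool [ 0.009 -0.025 -0.003] pos [0.5991 0.0932 0.0274] yaw -8.48 q6 0.14
[ 55.58878544 139.18877498]
time: 18.32
eef_pos: [0.5979, 0.094, 0.0274]
tcp_rot: [0.997, -0.074, -0.0, 0.0]
contact_force: [-0.7, -0.2, -0.9]
opening: 0.004
F tool [-0.67  0.33  0.94] M tool [-0.009  0.014 -0.045] pos [0.5979 0.094  0.0274] yaw -8.47 q6 0.14
[ 54.23716475 139.71505014]
```

```bash
for i in 1 2 3; do python3 -m jog '[{"grip":1,"xyz":[-0.002,0,0],"dr":[0,0,0]},{"grip":1,"xyz":[-0.002,0,0],"dr":[0,0,0]}]'>/dev/null
python3 - <<'E'
from h import *
ft();s=ctrl.get_state();print(board(s["eef_pos"]))
E
done
```

```text
F tool [ 1.22  0.22 -0.34] M tool [-0.117  0.134 -0.025] pos [0.5959 0.0942 0.0274] yaw -8.47 q6 0.14
[ 52.27024133 139.67056701]
F tool [4.58 0.85 2.6 ] M tool [-0.047  0.782 -0.07 ] pos [0.5952 0.0943 0.0277] yaw -8.48 q6 0.14
[ 51.54187408 139.65777528]
F tool [ 9.41 -0.05  6.2 ] M tool [-0.028  1.496 -0.014] pos [0.595  0.0943 0.028 ] yaw -8.49 q6 0.14
[ 51.35953263 139.66201662]
```

```bash
python3 - <<'E'
from h import *
cv2.imwrite("pics/s10.png",ctrl.read_camera("scene")[:,:,::-1])
a=cv2.imread("pics/s10.png")[150:270,210:370]
cv2.imwrite("pics/c10.png",cv2.resize(a,None,fx=5,fy=5,interpolation=cv2.INTER_CUBIC))
E
```

```text
(no output)
```

View pics/c10.png

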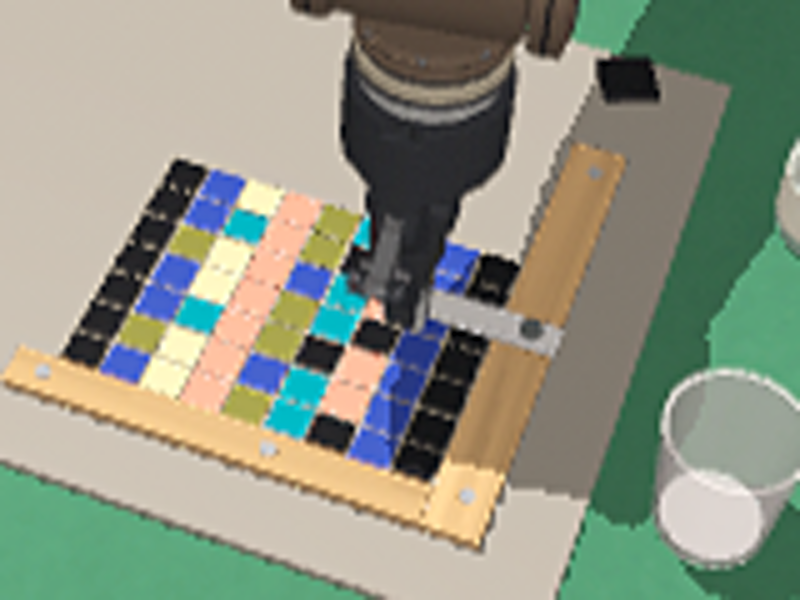

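The force rises against a hard stop, and the bar lies square across the sheet. I'll back off in +x, lift clear and check.

```bash
python3 -m jog '[{"grip":1,"xyz":[0.006,0,0],"dr":[0,0,0]},{"grip":1,"xyz":[0.014,0,0],"dr":[0,0,0]},{"grip":1,"xyz":[0.018,0,0],"dr":[0,0,0]},{"grip":1,"xyz":[0.018,0,-0.02],"dr":[0,0,0]},{"grip":1,"xyz":[0.018,0,-0.055],"dr":[0,0,0]},{"grip":1,"xyz":[0.018,0,-0.09],"dr":[0,0,0]},{"grip":1,"xyz":[0.01,0.035,-0.1],"dr":[0,0,0]},{"grip":1,"xyz":[0,0.075,-0.1],"dr":[0,0,0]},{"grip":1,"xyz":[-0.01,0.115,-0.1],"dr":[0,0,0]},{"grip":1,"xyz":[-0.02,0.155,-0.1],"dr":[0,0,0]},{"grip":1,"xyz":[-0.02,0.195,-0.1],"dr":[0,0,0]},{"grip":1,"xyz":[-0.02,0.235,-0.1],"dr":[0,0,0]}]'
python3 -m jog '[{"grip":1,"xyz":[-0.01,0.04,0],"dr":[0,0,0]},{"grip":1,"xyz":[-0.02,0.07,0],"dr":[0,0,0]},{"grip":1,"xyz":[-0.02,0.09,0],"dr":[0,0,0]},{"grip":1,"xyz":[-0.02,0.09,0],"dr":[0,0,0]},{"grip":1,"xyz":[-0.02,0.09,0],"dr":[0,0,0]}]'
python3 - <<'E'
from h import *
for n in("scene","top"): cv2.imwrite(f"pics/{n}11.png",ctrl.read_camera(n)[:,:,::-1])
a=cv2.imread("pics/top11.png")[125:245,155:315]
cv2.imwrite("pics/t11.png",cv2.resize(a,None,fx=5,fy=5,interpolation=cv2.INTER_CUBIC))
E
```

```text
time: 19.87
eef_pos: [0.5363, -0.1359, 0.1275]
tcp_rot: [0.997, -0.074, -0.001, -0.0]
contact_force: [1.0, -0.3, 0.9]
opening: -0.002
time: 20.28
eef_pos: [0.5042, -0.2215, 0.1274]
tcp_rot: [0.997, -0.075, -0.0, -0.001]
contact_force: [-0.4, 0.6, 0.1]
opening: 0.0
```

View pics/t11.png

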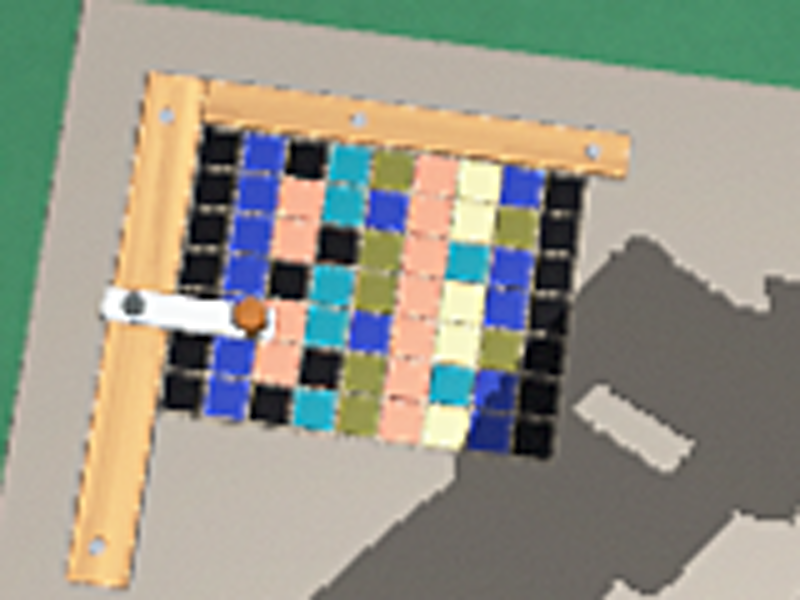

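View pics/scene11.png

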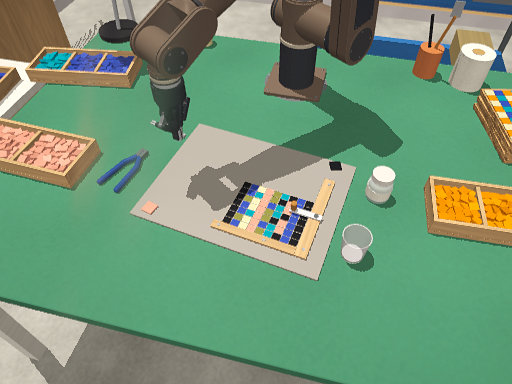

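```bash
python3 - <<'E'
from h import *
f=lambda x,y:(x/5+155-.4,y/5+125-.4)
p=board(cast("top",[f(134,303)],.0205))[0];k=board(cast("top",[f(251,308)],.0445))[0];d=k-p
print(p,k,np.linalg.norm(d),"latch",np.arctan2(d[0],-d[1]))
e=board(cast("top",[f(105,302),f(272,325)],.0205));d=e[1]-e[0];print("bar",np.arctan2(d[0],-d[1]))
sheet("top",f(585,182),f(203,127),f(162,408))
print(ctrl.get_state()["contact_force"]); print(ctrl.sign_off())
E
```

```text
[ 32.11266966 198.25647947] [ 32.8526586  137.93622375] 60.324794522908114 latch 0.012267053748099055
bar -0.010340429179279305
sizes 0.1966 0.1455 yaw [-9.26 -7.95] rel [-0.91  0.4 ] centre board mm [54.4 80.4] world [0.5894 0.0352]
[[125.6, -17.4], [128.7, 179.2], [-16.8, 178.2]]
[0.11854051 0.08290534 0.29021796]
the job is handed in; nothing more can be done
None
```

The sheet is flush in the corner with the turn-button closed across it, and I handed the job in at about 20 s of the 67 s allowed. No verdict is given.

**What I did:** My first try pressed with both open fingers. It slipped and turned the sheet the wrong way, to about −24° from square. I then pressed with closed fingertips at about 7–11 N near the sheet's far-left area and dragged it, which squared it up. After that I pressed nearer its middle and pushed it against the far strip, then the left strip. I swung the button by its knob until the force rose at the stop, backed off and lifted clear.

**Last checks:**

| Check | Result | Limit |
|---|---|---|
| Sheet centre on the board | (54.4, 80.4) mm, flush place (55, 80) mm | 4 mm each way |
| Sheet skew | −0.9° from the far edge, +0.4° from the left edge | 0.04 rad (2.3°) |
| Button angle | 0.01 rad from its stop | 0.12 rad |
| Force on the tool | about 0 N, arm clear | no contact |

- **Skew:** the two edges disagree slightly because the corner pixels were picked by eye. The sides also came out about 4 mm short of true size. Both skew readings are inside the limit.
- **Bystanders:** they looked unmoved in the final picture, but I did not measure them.

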